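# Check a kit box's lid height with the sprung-foot gauge

## Task

Raise the height gauge by its black knob and put the white kit box with the yellow lid flat on the gauge's plate so that the red dot on its lid is centred under the raised brass foot. Then gently lower the gauge until the sprung foot stands on the dot and is pushed in by about half of its 10 mm travel, never all the way, and let go so that it stays there. Leave the other things where they are.

Things in the scene. Friction and masses are not known exactly. Their poses are not given: they have to be found in the camera images.
- gauge: fixed height gauge: dark steel plate 300 x 180 x 12 mm (x, y, z). Origin: centre of the plate's underside, on the table, straight below the foot. A 22 mm steel column at x = +110 mm, y = 0 rises to 265 mm; a red arm (24 mm wide) reaches from it towards -x, ending at x = -14 mm. The space over the plate on the -x side and both y sides is open
- gauge_slide (a joint): height in m of the red carriage with arm, knob and foot on the column: 0 (bottom) to 0.105 (top). It is the height of the foot's face above the plate's top while the foot is not pushed in. It is stiff (about 5 N of friction) and stays where it is left; starts low, below the kit box's height
- gauge_foot (a joint): how far in m the sprung brass foot is pushed up towards the arm: 0 (free) to 0.010 (fully in); about 0.35 N per mm. With the foot on a part, the part's height is gauge_slide + gauge_foot
- foot_face (a point): centre of the underside of the brass foot (disc 14 mm across, 4 mm thick, on a 7 mm stem; the arm's underside is 18 mm above the free foot's face and the arm is 16 mm thick)
- knob (a point): centre of the upright black cylindrical knob on the arm, 24 mm diameter, 32 mm high (16 mm above and below this point, 6 mm neck below it), straight above the foot: 56 mm above the free foot's face. Moves with the carriage; it can be pinched from above or pushed down on its top
- kit: loose kit box of hard plastic, white with a yellow lid, about 0.3 kg, 160 x 50 mm (x, y). Origin: centre of its underside, z up. Its lid is 40 mm high, except the raised block from x = -80 to x = -10 mm, which is 55 mm high and full width (grip here across y; paper patch on top)
- dot (a point): centre of the red dot, 16 mm across, on the low part of the yellow lid: at x = +55, y = 0, z = 40 mm in the kit box's frame
- kit_grip (a point): point to grip the kit box: x = -45, y = 0, z = 35 mm in its frame, 20 mm below the top of the raised block; 50 mm wide across y
- green_kit: bystander: the same box with a green lid and no dot, 160 x 50 x 55 mm; origin under its centre
- master: bystander: brass setting cylinder, 24 mm diameter, 30 mm high, standing on the gauge's plate beside the column; origin under its centre
- bottle: bystander: white and blue bottle, 60 mm diameter, 150 mm high; origin under its centre
- jar: bystander: amber jar, 60 mm diameter, 80 mm high; origin under its centre
- carton: bystander: small white and red carton 70 x 100 x 45 mm; origin under its centre
- driver: bystander: screwdriver lying on the table
There are look-alikes about, which are no part of the job. What is shaped like the kit but orange is not meant.

How it is judged:
On the way:
1. the kit box stands flat on the gauge's plate with the red dot under the raised, free foot (horizontal distance between dot and foot_face below 0.008 m and z of kit in the frame of gauge between 0.0095 and 0.0145 m and angle between kit's own z axis and vertical below 0.04 rad and value of joint gauge_slide above 0.042 m and value of joint gauge_foot below 0.0015 m), for 0.2 s.
At the end, for the whole second after the job is handed in: The kit box lies flat on the gauge's plate (within 2.5 mm and 0.04 rad), at rest; the foot's face rests on the lid (within 2 mm) with its centre inside the red dot (within 8 mm of the dot's centre); the foot is pushed in by 2.5 to 7.5 mm and the carriage stays still (horizontal distance between dot and foot_face below 0.008 m and z of foot_face in the frame of kit between 0.038 and 0.042 m and value of joint gauge_foot between 0.0025 and 0.0075 m and z of kit in the frame of gauge between 0.0095 and 0.0145 m and angle between kit's own z axis and vertical below 0.04 rad and linear speed of kit below 0.01 m/s and velocity of joint gauge_slide between -0.002 and 0.002 m/s); the robot touches nothing.
It fails at once if the sprung foot is pushed all the way in (more than 9.3 mm) (value of joint gauge_foot above 0.0093 m).
It fails at once if a bystander is moved by more than 25 mm (distance of any of green_kit, master, bottle, jar, carton, driver from where it was at the start of the episode above 0.025 m).
It also fails if it takes over 64 s, if anything falls off the work surface, if the arm or the gripper's body presses on something with over 40 N, if the wrist force passes 120 N, or if a joint passes its speed limit or range.

## Robot

A 6-joint arm with a two-finger parallel gripper is mounted at the origin on the work surface. World frame = base frame: x ahead of the robot, y to its left, z up, the work surface at z = 0. Lengths are in m, angles in rad, forces in N, time in s.
With the tool pointing down it reaches from about 0.35 to 0.975 m from the base axis. Payload 4.9 kg.
Tool frame: the origin (TCP) lies at the very end of the fingers, on their centre line; the grasp point (between the pads) lies 19 mm behind it; z points along the fingers, y is the line along which they close (so a half turn about z gives the same grasp; the last joint's range is limited). The gripper opens to 85 mm and grips with 20 to 120 N. Pads are 22 mm wide; open, the fingers measure 114 mm over their backs; the gripper's body (76 mm by 85 mm) begins 54 mm behind the grasp point. The pads swing forward as they close: fully open they stand 13 mm farther back than shut.
Start: joints at [1.087, 0.053, 1.613, -0, 1.476, -0.119], TCP at [0.223, 0.584, 0.231] pointing down, gripper open.
Joint ranges: [-3.01, 3.01], [-1.01, 2.22], [0.06, 2.58], [-1.02, 4.17], [0.09, 2.62], [-3.14, 3.14]. Speed limits (rad/s): [2.57, 2.57, 3.14, 3.14, 3.14, 3.14].

## Interface

Orientations are given as a unit quaternion [w, x, y, z].
In Python, from plant import manip gives the robot as it stands.
- The arm moves only by the shell command python3 -m pendant 'ROWS'. ROWS is JSON, a list of rows, each a list of 3 entries, a list of its own where there are three numbers: the opening, from 0 (shut) to 1 (fully open), then the shift along the tool's x, y, z in units of 12 cm (1.0 is 12 cm), then the turn about the tool's z in units of pi rad (1.0 is pi rad). In form: [[gripper, [dx, dy, dz], roll], ...]. A call has 1 to 10 rows; each row is the pose to reach, as a shift and turn from the pose commanded when the call began, along the tool's axes at that moment, turning the shorter way round; what a row does not reach only later rows make up. A row lasts 1/10 s, in which the tool goes at most 50 mm and 8.59 degrees, less where a joint would pass 70% of its speed; a pose out of reach is approached as far as the arm can. A call with a number of a shift or a turn outside -1 to 1 is refused whole. A call with a gripper value outside its range is refused whole. The fingers move at their own pace and stop on an object; the grip force is fixed at half the most. Time passes only in rows, so rows that repeat a pose let the fingers close. It gives the time, the measured TCP pose, the force, the opening and the grip force at its end, in the units of the state.
- manip.state(): the state, without advancing time (a new reading comes with each control period).
- manip.grab_frame(name): name is "side" or "top" or "wrist"; returns a dict with "img" (400x640x3 uint8, red, green, blue), "fx", "fy", "cx", "cy" (pixels), "eye" and "rotation" of the camera in the world; the wrist camera has in their place "tool_from_camera" (4x4, takes a point from camera to tool coordinates, whose origin is the TCP and whose axes are the flange's). Camera axes: x right, y down, z forward; pixel columns grow to the right and rows downward; lengths in m; the calibration is good to about 2 mm. A picture is of the moment at which its call begins: read the wrist's pose just before it. There is no depth.
- manip.job_done(): hands the job in; it is judged then, once.
The state is a dict: "time": time; "joint_pos": joint angles; "joint_vel": joint speeds; "joint_efforts": joint torques, N m; "tool_pos": TCP position; "tool_rot": TCP orientation; "contact_force": force on the tool from outside, world axes, zero at the start; "ft_torque": the same for the moment, N m; "gripper_width": opening from 0.0 (shut) to 1.0 (fully open); "grasp_force": force on a finger pad.
Only numpy, scipy, OpenCV 4.12 (cv2) and the standard library are available. Lean on these libraries where they do the work, as an engineer would, in place of code of your own. Each camera call takes 0.05 s, during which the arm holds its last target. There are 200 camera calls.

## Working session

There is one attempt and no reset: what is moved stays moved. The work goes in short steps, Python scripts to look and compute and a shell command to move; the robot and the scene stay as the last step left them, time stands still between calls to the robot, and variables do not carry over. Pictures are saved under pics/ and viewed, at most 12 in all, crops included, and the job is handed in when it is done.

```bash
mkdir -p pics; python3 - <<'E'
from plant import manip
import cv2,numpy as np
s=manip.state();print({k:np.round(v,3).tolist() for k,v in s.items()})
for n in("top","side"):
    f=manip.grab_frame(n);cv2.imwrite(f"pics/{n}0.png",f["img"][:,:,::-1])
    print(n,f["fx"],f["cx"],f["cy"],np.round(f["eye"],3),np.round(f["rotation"],3).tolist())
E
```

```text
{'time': 0.0, 'joint_pos': [1.087, 0.053, 1.614, -0.0, 1.476, -0.119], 'joint_vel': [0.001, 0.0, -0.001, 0.0, 0.001, 0.0], 'joint_efforts': [-0.004, -39.368, -37.018, -0.0, 0.007, 0.0], 'tool_pos': [0.223, 0.583, 0.23], 'tool_rot': [-0.0, 0.181, 0.983, -0.001], 'contact_force': [0.016, -0.145, 0.152], 'ft_torque': [-0.006, 0.023, -0.038], 'grasp_force': 0.0, 'gripper_width': 1.001}
top 479.87650934115544 321.20272515332744 195.472762977312 [ 0.275 -0.003  1.466] [-0.059, 0.705, -0.705, 0.053]
side 516.9137431335862 320.1843302552238 206.25433533928447 [ 1.109 -1.081  1.014] [-0.437, 0.859, 0.238, -0.116]
```

View pics/top0.png

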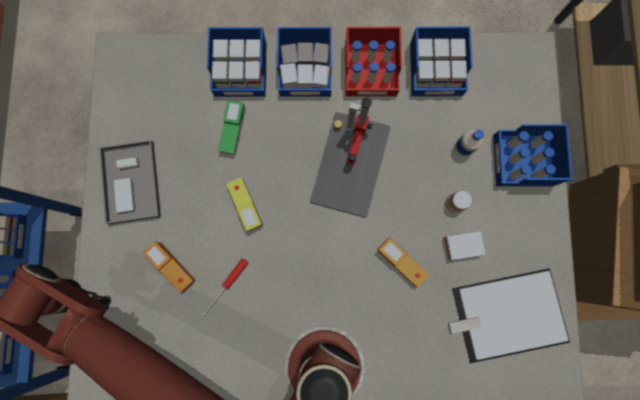

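View pics/side0.png

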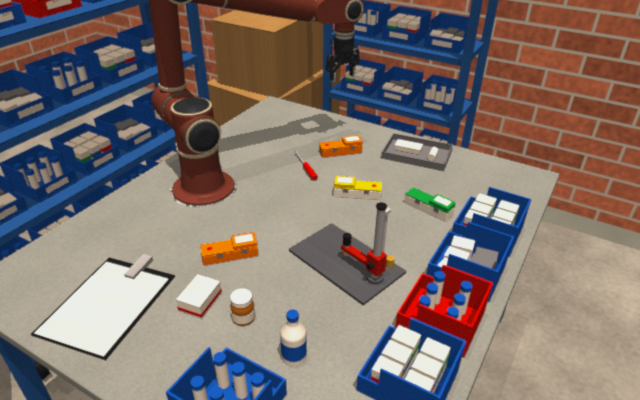

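The kit candidates in the top view are yellow (244,204), orange (168,267), orange (403,261) and green (232,127). Only the yellow one has both a yellow lid and a red dot, at about (236,187), so that is the one meant. It shows in the side view at (358,188). The gauge is at about (350,165), with its knob seen from the side at (347,240).

```bash
cat > h.py <<'E'
from plant import manip
import cv2,numpy as np
from scipy.spatial.transform import Rotation as R
def q2R(q): return R.from_quat([q[1],q[2],q[3],q[0]]).as_matrix()
def frame(n):
    s=manip.state();f=manip.grab_frame(n);f=dict(f)
    if n=="wrist":
        T=np.array(f["tool_from_camera"]);Rt=q2R(s["tool_rot"])
        f["Rm"]=Rt@T[:3,:3];f["eye"]=Rt@T[:3,3]+s["tool_pos"]
    else:
        r=np.array(f["rotation"]);f["Rm"]=r if r.shape==(3,3) else q2R(r)
        f["eye"]=np.array(f["eye"])
    f["hsv"]=cv2.cvtColor(f["img"],cv2.COLOR_RGB2HSV);return f
def ray(f,p):
    d=f["Rm"]@np.array([(p[0]-f["cx"])/f["fx"],(p[1]-f["cy"])/f["fy"],1]);return d/np.linalg.norm(d)
def plane(f,p,z):
    d=ray(f,p);return f["eye"]+d*(z-f["eye"][2])/d[2]
def tri(fs,ps):
    A=0;b=0;D=[]
    for f,p in zip(fs,ps):
        d=ray(f,p);M=np.eye(3)-np.outer(d,d);A=A+M;b=b+M@f["eye"];D.append((M,f["eye"]))
    x=np.linalg.solve(A,b);return x,[round(float(np.linalg.norm(M@(x-e))),4) for M,e in D]
def proj(f,X):
    c=f["Rm"].T@(np.array(X)-f["eye"]);return c[:2]/c[2]*[f["fx"],f["fy"]]+[f["cx"],f["cy"]]
def blobs(f,lo,hi,roi,amin=8):
    m=cv2.inRange(f["hsv"],np.array(lo),np.array(hi));k=np.zeros_like(m);x0,y0,x1,y1=roi;k[y0:y1,x0:x1]=m[y0:y1,x0:x1]
    n,l,st,c=cv2.connectedComponentsWithStats(k)
    return [(np.round(c[i],2).tolist(),int(st[i,4]),(l==i).astype(np.uint8)) for i in np.argsort(-st[:,4]) if i and st[i,4]>=amin]
E
python3 - <<'E'
from h import *
t=frame("top");s=frame("side")
rt=(220,170,270,240);rs=(325,168,390,205)
for n,f,r in(("t",t,rt),("s",s,rs)):
    for nm,lo,hi in(("yel",(22,120,80),(35,255,255)),("red",(0,120,60),(12,255,255)),("white",(0,0,170),(40,90,255))):
        print(n,nm,[(b[0],b[1]) for b in blobs(f,lo,hi,r,4)][:4])
b=blobs(t,(15,0,150),(40,255,255),rt)[0]
# plate: dark
for n,f,r in(("t",t,(300,100,400,225)),("s",s,(285,200,410,305))):
    m=blobs(f,(0,0,0),(180,90,75),r)
    print(n,"dark",[(x[0],x[1]) for x in m][:5])
    c=max(cv2.findContours(m[0][2],0,2)[0],key=cv2.contourArea);print(cv2.boxPoints(cv2.minAreaRect(c)).round(1).tolist())
    print(cv2.approxPolyDP(cv2.convexHull(c),4,True)[:,0].tolist())
print("base proj",proj(t,[0,0,0]),proj(s,[0,0,0]))
a=cv2.resize(t["img"][90:250,200:410],None,fx=3.5,fy=3.5,interpolation=2)[:, :, ::-1];cv2.imwrite("pics/c1.png",a)
a=cv2.resize(s["img"][165:305,280:410],None,fx=4.2,fy=4.2,interpolation=2)[:, :, ::-1];cv2.imwrite("pics/c2.png",a)
E
```

```text
t yel [([242.12, 200.19], 554)]
t red [([236.38, 187.38], 13)]
t white [([255.17, 222.67], 6), ([244.5, 220.0], 4)]
s yel [([357.89, 184.69], 404)]
s red []
s white [([357.09, 185.31], 1628), ([344.37, 179.69], 70)]
t dark [([348.02, 140.81], 521), ([364.17, 110.14], 165), ([364.7, 135.73], 30), ([369.35, 126.19], 26), ([335.71, 129.57], 21)]
[[335.20001220703125, 109.30000305175781], [355.0, 108.9000015258789], [356.29998779296875, 172.8000030517578], [336.6000061035156, 173.1999969482422]]
[[353, 109], [356, 158], [345, 173], [336, 145]]
s dark [([360.32, 268.11], 360), ([333.53, 280.28], 148), ([346.75, 238.77], 97), ([380.81, 206.34], 67), ([393.5, 280.5], 20)]
[[336.8999938964844, 254.10000610351562], [348.70001220703125, 241.8000030517578], [385.79998779296875, 277.1000061035156], [374.0, 289.3999938964844]]
[[338, 253], [371, 263], [382, 281], [363, 279]]
base proj [324.47336513 367.260372  ] [202.90174463 187.10601787]
```

View pics/c1.png

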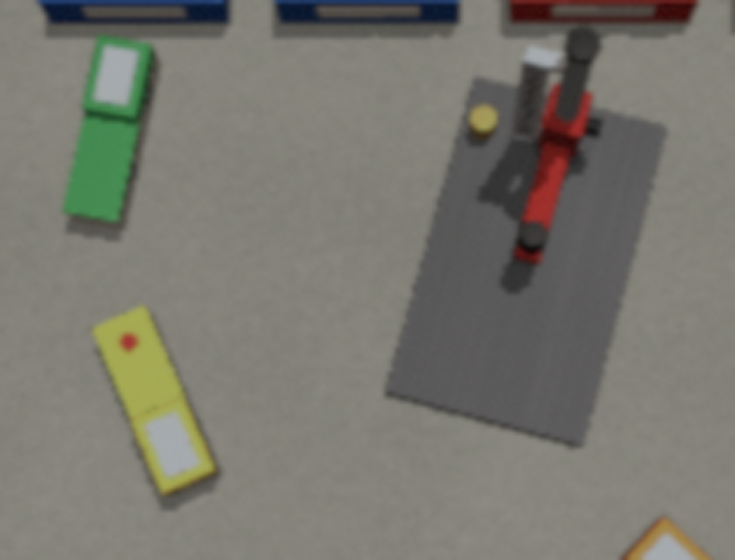

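View pics/c2.png

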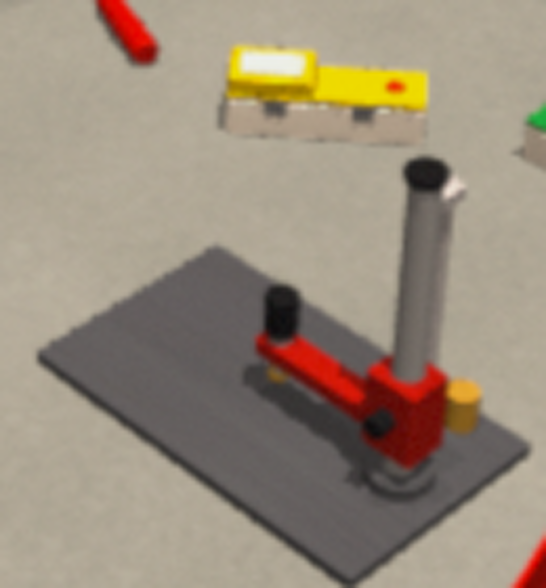

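The top crop confirms a yellow lid, a red dot at top pixel (236.2,187.3) and paper at (249,216.5), with the raised block nearer the robot. From the side, the dot is at (373.9,185.3), the paper at (344.6,180.1) and the knob top at (347,234.1). The plate corners are clear in both views.

```bash
python3 - <<'E'
from h import *
t=frame("top");s=frame("side")
T=lambda x,y:((x+.5)/3.5-.5+200,(y+.5)/3.5-.5+90)
S=lambda x,y:((x+.5)/4.2-.5+280,(y+.5)/4.2-.5+165)
P={}
for n,a,b in(("dot",(128,342),(396,87)),("paper",(173,444),(273,65)),("knobtop",(531,236),(283,292)),("coltop",(582,42),(427,172)),
 ("cNE",(476,78),(528,449)),("cSE",(665,126),(348,583)),("cSW",(582,446),(40,354)),("cNW",(387,394),(216,246))):
    P[n],r=tri([t,s],[T(*a),S(*b)]);print(n,P[n].round(4),r)
k=P["dot"]-P["paper"];print("kit ang",np.degrees(np.arctan2(k[1],k[0])),"len",np.linalg.norm(k[:2]))
for a,b in(("cNW","cNE"),("cSW","cSE"),("cNW","cSW"),("cNE","cSE")):
    d=P[b]-P[a];print(a,b,np.degrees(np.arctan2(d[1],d[0])),np.linalg.norm(d))
print("plate c",np.mean([P[c] for c in("cNE","cSE","cSW","cNW")],0))
E
```

```text
dot [0.5283 0.267  0.0392] [0.0004, 0.0004]
paper [0.4381 0.2237 0.0538] [0.0006, 0.0006]
knobtop [ 0.6074 -0.0783  0.1006] [0.001, 0.001]
coltop [ 0.7161 -0.11    0.2606] [0.0009, 0.0009]
cNE [ 0.7763 -0.0355  0.0066] [0.0001, 0.0001]
cSE [ 0.7293 -0.2062  0.0074] [0.0015, 0.0015]
cSW [ 0.4422 -0.126   0.0075] [0.0014, 0.0014]
cNW [0.488  0.0444 0.0088] [0.0013, 0.0013]
kit ang 25.6631964604351 len 0.10002767325197798
cNW cNE -15.488854292196148 0.29923034237443324
cSW cSE -15.611446510695341 0.29807121768599737
cNW cSW -105.0246901110055 0.17634644200849978
cNE cSE -105.39939815800258 0.1769757381824558
plate c [ 0.60895879 -0.08082839  0.00757159]
```

The points agree with the given sizes: dot height 39 mm, paper 54 mm, dot to paper 100 mm, plate 299 x 177 mm. The slide stands at about 17 mm. Next I move over the knob.

```bash
cat > go.py <<'E'
# print shift (pendant units) to a world target: go.py x y z tool_y_angle_deg
from h import *
import sys
def show(target,ang=None):
    s=manip.state();M=q2R(s["tool_rot"]);d=M.T@(np.array(target)-s["tool_pos"])/0.12
    yw=np.degrees(np.arctan2(M[1,1],M[0,1]))
    e=0 if ang is None else -(((ang-yw)+90)%180-90)/180
    print("t",round(s["time"],2),"tcp",np.round(s["tool_pos"],4),"yang",yw.round(2),"w",round(s["gripper_width"],3),"F",np.round(s["contact_force"],1),"-> shift",d.round(3),"roll",round(e,4))
if __name__=="__main__":
    a=list(map(float,sys.argv[1:]));show(a[:3],a[3] if len(a)>3 else None)
E
for i in 1 2 3 4 5; do python3 -m pendant '[[0.6,[-0.99,-0.80,0],0],[0.6,[-0.99,-0.80,0],0],[0.6,[-0.99,-0.80,0],0],[0.6,[-0.99,-0.80,0],0]]' | tail -c 300; done
python3 go.py 0.608 -0.0795 0.23 74.6
```

```text
time: 0.7
tool_pos: [0.3018, 0.4482, 0.2312]
tool_rot: [0.001, 0.184, 0.983, -0.001]
contact_force: [-0.8, 0.1, -0.3]
gripper_width: 0.602
grasp_force: 0.0
time: 1.1
tool_pos: [0.3786, 0.3163, 0.2315]
tool_rot: [0.001, 0.184, 0.983, -0.0]
contact_force: [-0.7, 0.2, 0.2]
gripper_width: 0.598
grasp_force: 0.0
time: 1.5
tool_pos: [0.4552, 0.1844, 0.2315]
tool_rot: [0.001, 0.184, 0.983, -0.0]
contact_force: [-1.8, 0.9, 0.7]
gripper_width: 0.594
grasp_force: 0.0
time: 1.9
tool_pos: [0.5318, 0.0528, 0.2313]
tool_rot: [0.0, 0.184, 0.983, -0.0]
contact_force: [-0.2, 0.8, -0.1]
gripper_width: 0.601
grasp_force: 0.0
time: 2.3
tool_pos: [0.6085, -0.079, 0.2307]
tool_rot: [0.0, 0.183, 0.983, -0.0]
contact_force: [-0.3, 1.2, -0.6]
gripper_width: 0.597
grasp_force: 0.0
t 2.3 tcp [ 0.6085 -0.079   0.2307] yang 68.92 w 0.597 F [-0.3  1.2 -0.6] -> shift [ 0.002 -0.006  0.006] roll -0.0316
```

```bash
python3 -m pendant '[[0.6,[0,0,0],-0.0316],[0.6,[0,0,0],-0.0316],[0.6,[0,0,0],-0.0316]]' | tail -1
python3 - <<'E'
from h import *
f=frame("wrist");print(proj(f,[.608,-.0795,.1006]),proj(f,[.608,-.0795,.0626]))
cv2.imwrite("pics/w1.png",f["img"][:,:,::-1])
E
```

```text
grasp_force: 0.0
[312.7871716  192.58805478] [313.32946054 183.02168496]
```

View pics/w1.png

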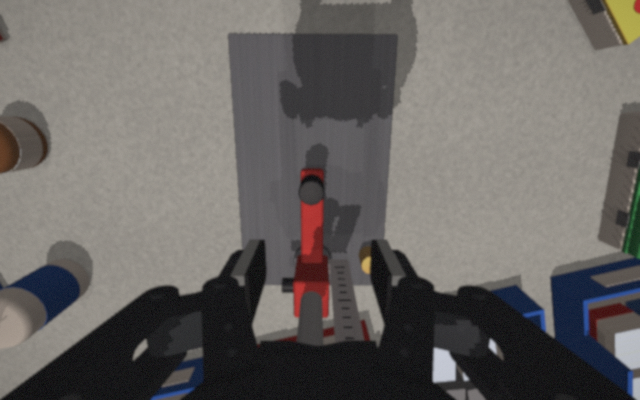

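The wrist view shows the knob top at (312,191), against (312.8,192.6) predicted. The fingers straddle it, so I descend and grip.

```bash
python3 -m pendant '[[0.6,[0,0,0.4],0],[0.6,[0,0,0.7],0],[0.6,[0,0,0.9],0],[0.6,[0,0,0.9],0]]' | sed -n '1,2p;4p'
python3 -m pendant '[[0.6,[0,0,0.2],0],[0.6,[0,0,0.41],0],[0.6,[0,0,0.41],0],[0,[0,0,0.41],0],[0,[0,0,0.41],0],[0,[0,0,0.41],0],[0,[0,0,0.41],0],[0,[0,0,0.41],0]]'
python3 go.py 0.608 -0.0795 0.073 74.6
```

```text
time: 3.05
tool_pos: [0.6033, -0.0747, 0.1184]
contact_force: [-0.8, -0.1, -0.6]
time: 3.85
tool_pos: [0.6065, -0.0811, 0.0769]
tool_rot: [0.0, 0.133, 0.991, -0.005]
contact_force: [-7.0, -13.2, 0.8]
gripper_width: 0.259
grasp_force: 58.6
t 3.85 tcp [ 0.6065 -0.0811  0.0769] yang 74.76 w 0.259 F [ -7.  -13.2   0.8] -> shift [-0.009  0.016  0.032] roll 0.0009
```

```bash
python3 -m pendant '[[0,[0,0,-0.1],0],[0,[0,0,-0.2],0],[0,[0,0,-0.3],0],[0,[0,0,-0.4],0],[0,[0,0,-0.5],0],[0,[0,0,-0.62],0],[0,[0,0,-0.62],0],[0,[0,0,-0.62],0]]'
python3 go.py 0.608 -0.0795 0.073 74.6
```

```text
time: 4.65
tool_pos: [0.6065, -0.0811, 0.152]
tool_rot: [0.001, 0.133, 0.991, -0.005]
contact_force: [-7.0, -13.7, 2.9]
gripper_width: 0.259
grasp_force: 60.1
t 4.65 tcp [ 0.6065 -0.0811  0.152 ] yang 74.7 w 0.259 F [ -7.  -13.7   2.9] -> shift [-0.007  0.022  0.658] roll 0.0006
```

```bash
python3 -m pendant '[[0.6,[0,0,0],0],[0.6,[0,0,0],0],[0.6,[0,0,0],0],[0.6,[0,0,-0.2],0],[0.6,[0,0,-0.5],0],[0.6,[0,0,-0.85],0],[0.6,[0,0,-0.85],0],[0.6,[0,0,-0.85],0]]'
python3 go.py 0.4385 0.2235 0.2 115.7
python3 - <<'E'
from h import *
t=frame("top");s=frame("side")
cv2.imwrite("pics/s2.png",cv2.resize(s["img"][150:305,270:420],None,fx=3.8,fy=3.8)[:,:,::-1])
E
```

```text
time: 5.45
tool_pos: [0.6077, -0.0762, 0.2531]
tool_rot: [0.002, 0.132, 0.991, -0.0]
contact_force: [0.0, -0.2, -0.2]
gripper_width: 0.602
grasp_force: 0.0
t 5.45 tcp [ 0.6077 -0.0762  0.2531] yang 74.82 w 0.602 F [ 0.  -0.2 -0.2] -> shift [2.017 2.041 0.434] roll -0.2271
```

View pics/s2.png

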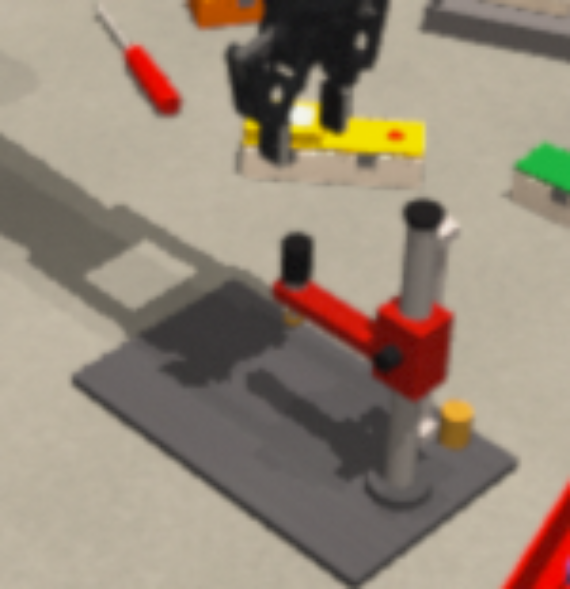

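The carriage is raised and stays up: the knob now sits higher in the side view and the foot is visible beneath the arm. Next is the kit.

```bash
for i in 1 2; do python3 -m pendant '[[1,[0.8,0.8,0],0],[1,[0.8,0.8,0],0],[1,[0.8,0.8,0],0],[1,[0.8,0.8,0],0]]' >/dev/null; done
python3 -m pendant '[[1,[0.42,0.44,0.2],-0.05],[1,[0.42,0.44,0.43],-0.1],[1,[0.42,0.44,0.43],-0.15],[1,[0.42,0.44,0.43],-0.2],[1,[0.42,0.44,0.43],-0.227],[1,[0.42,0.44,0.43],-0.227],[1,[0.42,0.44,0.43],-0.227]]'
python3 go.py 0.4381 0.2237 0.016 115.66
python3 - <<'E'
from h import *
f=frame("wrist")
print("pred",[proj(f,p).round(1) for p in([.4381,.2237,.054],[.5283,.267,.0395])])
roi=(150,0,500,300)
print("red",[b[:2] for b in blobs(f,(0,140,60),(10,255,255),roi,20)][:3])
print("white",[b[:2] for b in blobs(f,(0,0,175),(180,60,255),roi,100)][:3])
cv2.imwrite("pics/w2.png",f["img"][:,:,::-1])
E
```

```text
time: 7.05
tool_pos: [0.4373, 0.2225, 0.1981]
tool_rot: [-0.001, -0.22, 0.975, -0.0]
contact_force: [0.6, -0.2, -0.3]
gripper_width: 1.002
grasp_force: 0.0
t 7.05 tcp [0.4373 0.2225 0.1981] yang 115.45 w 1.002 F [ 0.6 -0.2 -0.3] -> shift [-0.012  0.006  1.518] roll -0.0012
pred [array([317.9, 187.4]), array([318.1, 274.2])]
red [([438.57, 40.03], 2695), ([317.23, 272.61], 126)]
white []
```

View pics/w2.png

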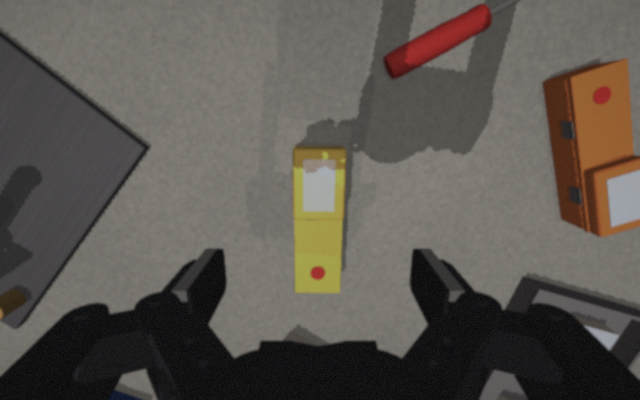

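The wrist view shows the yellow kit between the fingers. Its dot is at (317,272.6), against (318,274) predicted, and the paper is at about (319,188). I descend and grip.

```bash
python3 -m pendant '[[1,[-0.01,0,0.4],0],[1,[-0.01,0,0.7],0],[1,[-0.01,0,0.9],0],[1,[-0.01,0,0.9],0]]' | sed -n '2p;4p'
python3 -m pendant '[[1,[0,0.01,0.2],0],[1,[0,0.01,0.4],0],[1,[0,0.01,0.62],0],[1,[0,0.01,0.62],0],[0,[0,0.01,0.62],0],[0,[0,0.01,0.62],0],[0,[0,0.01,0.62],0],[0,[0,0.01,0.62],0],[0,[0,0.01,0.62],0]]'
python3 go.py 0.4381 0.2237 0.016 115.66
```

```text
tool_pos: [0.435, 0.2224, 0.0864]
contact_force: [-0.3, -0.2, 0.1]
time: 8.4
tool_pos: [0.4397, 0.2256, 0.0192]
tool_rot: [0.002, -0.222, 0.975, 0.0]
contact_force: [0.0, -0.8, 6.1]
gripper_width: 0.58
grasp_force: 63.6
t 8.4 tcp [0.4397 0.2256 0.0192] yang 115.63 w 0.58 F [ 0.  -0.8  6.1] -> shift [ 0.019 -0.008  0.026] roll -0.0002
```

```bash
python3 -m pendant '[[0,[0,0,-0.15],0],[0,[0,0,-0.4],0],[0,[0,0,-0.7],0],[0,[0,0,-0.7],0],[0,[0,0,-0.7],0]]'
python3 go.py 0.397 -0.022 0.1 74.6
python3 - <<'E'
from h import *
s=manip.state();M=q2R(s["tool_rot"]);f=frame("wrist")
r=[b for b in blobs(f,(0,140,60),(10,255,255),(250,220,390,330),20)][0]
z=s["tool_pos"][2]-.0192+.0395
p=plane(f,r[0],z);print(r[:2],p,"dot in tool",M.T@(p-s["tool_pos"]))
y=blobs(f,(20,120,60),(35,255,255),(250,120,390,330),200)[0]
print("yellow rect",cv2.minAreaRect(np.argwhere(y[2])[:,::-1].astype(np.float32)))
E
```

```text
time: 8.9
tool_pos: [0.4379, 0.2251, 0.1014]
tool_rot: [0.001, -0.222, 0.975, 0.0]
contact_force: [-0.4, -0.2, -2.7]
gripper_width: 0.576
grasp_force: 62.8
t 8.9 tcp [0.4379 0.2251 0.1014] yang 115.65 w 0.576 F [-0.4 -0.2 -2.7] -> shift [ 1.198 -1.709  0.009] roll 0.228Traceback (most recent call last):
  File "<stdin>", line 3, in <module>
IndexError: list index out of range
```

```bash

python3 -m pendant '[[0,[0.6,-0.85,0],0.04],[0,[0.6,-0.85,0],0.08],[0,[0.6,-0.85,0],0.12],[0,[0.6,-0.85,0],0.16],[0,[0.6,-0.85,0],0.2],[0,[0.6,-0.85,0],0.228],[0,[0.6,-0.85,0],0.228],[0,[0.6,-0.85,0],0.228]]' | sed -n 2p
python3 go.py 0.397 -0.022 0.1 74.6
python3 - <<'E'
from h import *
s=manip.state();M=q2R(s["tool_rot"]);f=frame("wrist")
print([b[:2] for b in blobs(f,(0,120,40),(12,255,255),(200,150,440,400),15)][:4])
# predicted dot pixel
z=s["tool_pos"][2]-.0192+.0395
print(proj(f,s["tool_pos"]+M@np.array([-.0978,0,-.0203])),proj(f,s["tool_pos"]+M@np.array([.0,0,-.035])))
cv2.imwrite("pics/w3.png",f["img"][:,:,::-1])
E
```

```text
tool_pos: [0.4156, 0.1018, 0.0989]
t 9.75 tcp [0.4156 0.1018 0.0989] yang 74.72 w 0.576 F [ 0.1 -0.7 -2.7] -> shift [-0.122 -1.036 -0.009] roll 0.0006
[]
[317.26938322 442.32329994] [317.19435678 294.91952853]
```

View pics/w3.png

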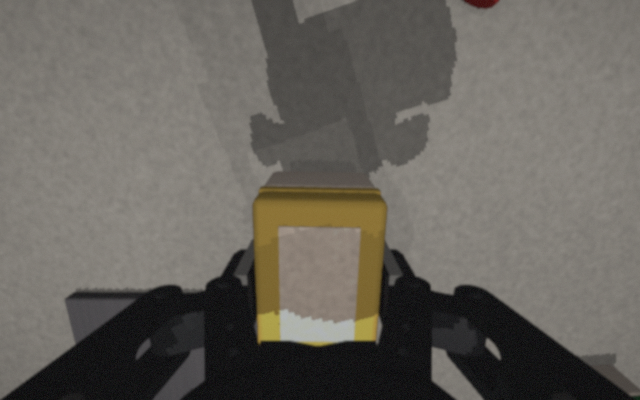

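The wrist view shows the kit held square between the pads, block rear edge at row 190. The dot is hidden by the gripper body, so I will check it from the side camera.

```bash

python3 -m pendant '[[0,[-0.06,-0.4,0],0],[0,[-0.12,-0.8,0.1],0],[0,[-0.12,-1.0,0.2],0],[0,[-0.12,-1.0,0.375],0],[0,[-0.12,-1.0,0.375],0],[0,[-0.12,-1.0,0.375],0]]'
python3 go.py 0.513 -0.054 0.054 74.6
python3 - <<'E'
from h import *
s=manip.state();M=q2R(s["tool_rot"])
p=s["tool_pos"]+M@np.array([-.0978,0,-.0203]);print("exp dot",p)
for n in("side","top"):
    f=frame(n);u=proj(f,p);x,y=map(int,u);print(n,"exp px",u)
    for b in blobs(f,(0,120,60),(10,255,255),(max(0,x-25),max(0,y-20),x+25,y+20),4)[:3]:print(b[:2],plane(f,b[0],p[2]))
cv2.imwrite("pics/t3.png",f["img"][:,:,::-1])
E
```

```text
time: 10.4
tool_pos: [0.3983, -0.0174, 0.0552]
tool_rot: [-0.001, 0.133, 0.991, 0.0]
contact_force: [0.0, -0.7, -3.0]
gripper_width: 0.576
grasp_force: 64.3
t 10.4 tcp [ 0.3983 -0.0174  0.0552] yang 74.66 w 0.576 F [ 0.  -0.7 -3. ] -> shift [-1.002 -0.041  0.008] roll 0.0003
exp dot [ 0.49267371 -0.0432605   0.07531045]
side exp px [317.76498342 221.64108497]
([317.29, 221.57], 7) [ 0.49129808 -0.04369683  0.07531045]
top exp px [339.12709313 196.9846681 ]
([332.37, 208.7], 459) [ 0.45802911 -0.0233424   0.07531045]
([339.0, 197.0], 9) [ 0.49262839 -0.04288755  0.07531045]
```

```bash

python3 -m pendant '[[0,[-0.15,-0.04,0],0],[0,[-0.35,-0.04,0],0],[0,[-0.55,-0.04,0],0],[0,[-0.75,-0.04,0],0],[0,[-0.95,-0.04,0],0],[0,[-1,-0.04,0],0],[0,[-1,-0.04,0],0],[0,[-1,-0.04,0],0]]'
python3 - <<'E'
from h import *
s=manip.state();M=q2R(s["tool_rot"])
p=s["tool_pos"]+M@np.array([-.0978,0,-.0203]);print("exp dot",p,"t",s["time"])
f=frame("side");t=frame("top")
k=[.607,-.0805,.176]
for n,g in(("side",f),("top",t)):
    u=proj(g,k);x,y=map(int,u);print(n,"knob top exp",u,[b[:2] for b in blobs(g,(0,0,0),(180,255,70),(x-14,y-14,x+14,y+20),15)][:3])
u=proj(f,p);print("side dot exp",u,"foot exp",proj(f,[.607,-.0805,.104]))
a=f["img"][170:290,290:410];b=t["img"][90:210,290:410]
cv2.imwrite("pics/m4.png",cv2.resize(np.hstack([a,b]),None,fx=3.3,fy=3.3)[:,:,::-1])
E
```

```text
time: 11.3
tool_pos: [0.5126, -0.0536, 0.0555]
tool_rot: [-0.0, 0.133, 0.991, 0.0]
contact_force: [-0.2, -0.2, -2.8]
gripper_width: 0.579
grasp_force: 64.4
exp dot [ 0.60688173 -0.07944634  0.07574954] t 11.3
side knob top exp [347.19307769 212.94815507] [([335.85, 204.62], 94), ([347.5, 217.91], 92)]
top knob top exp [353.42660575 150.46169699] [([347.32, 144.89], 209)]
side dot exp [345.94567259 241.20405826] foot exp [346.18422907 233.6368661 ]
```

View pics/m4.png

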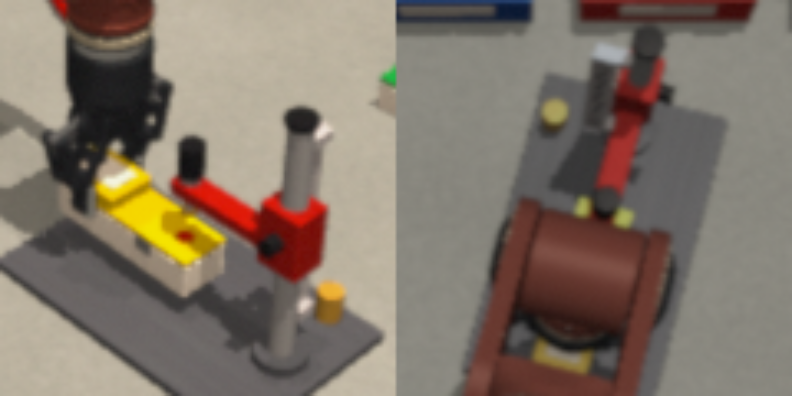

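In the side crop the dot is at about pixel (345.7,241.4), against (345.9,241.2) expected, below the raised knob. The top view has the knob at (353.3,149.7), against (353.4,150.5) expected, so everything is consistent. I lower the kit.

```bash

python3 -m pendant '[[0,[0,-0.01,0.05],0],[0,[0,-0.01,0.1],0],[0,[0,-0.01,0.14],0],[0,[0,-0.01,0.17],0],[0,[0,-0.01,0.18],0],[0,[0,-0.01,0.18],0]]'|sed -n '1,4p'
python3 -m pendant '[[0,[0,0,0.01],0],[0,[0,0,0.02],0],[0,[0,0,0.025],0],[0,[0,0,0.025],0]]'|sed -n '1,4p'
python3 go.py 0.607 -0.0805 0.03 74.6
```

```text
time: 12.0
tool_pos: [0.5127, -0.0553, 0.0336]
tool_rot: [-0.0, 0.134, 0.991, 0.0]
contact_force: [-0.4, 0.2, -2.1]
time: 12.4
tool_pos: [0.5132, -0.0554, 0.0314]
tool_rot: [0.0, 0.134, 0.991, -0.0]
contact_force: [-0.5, 0.3, 0.2]
t 12.4 tcp [ 0.5132 -0.0554  0.0314] yang 74.61 w 0.575 F [-0.5  0.3  0.2] -> shift [-0.809  0.006  0.012] roll 0.0
```

```bash

python3 -m pendant '[[0.8,[0,0,0.005],0],[0.8,[0,0,0.005],0],[0.8,[0,0,0.005],0],[0.8,[0,0,-0.1],0],[0.8,[0,0,-0.3],0],[0.8,[0,0,-0.6],0],[0.8,[0,0,-0.9],0],[0.8,[0,0,-0.9],0]]'|sed -n '1,4p'
python3 -m pendant '[[0.8,[0,0,-0.4],0],[0.8,[0,0,-0.9],0],[0.8,[0,0,-0.9],0],[0.8,[0,0,-0.9],0]]'|sed -n '1,4p'
python3 go.py 0.607 -0.0805 0.26 74.6
python3 - <<'E'
from h import *
f=frame("side");p=np.array([.607,-.0805,.052]);u=proj(f,p);x,y=map(int,u);print("exp",u)
for b in blobs(f,(0,120,60),(10,255,255),(x-12,y-8,x+12,y+8),4)[:3]:print(b[:2],plane(f,b[0],.052))
w=frame("wrist");u=proj(w,p);print("wrist exp dot",u, "knobtop exp",proj(w,[.607,-.0805,.176]))
a=f["img"][170:290,290:410];b=w["img"][:]
cv2.imwrite("pics/m5.png",np.hstack([cv2.resize(a,(400,400)),cv2.resize(b[60:340,150:430],(400,400))])[:,:,::-1])
E
```

```text
time: 13.2
tool_pos: [0.5171, -0.0563, 0.1466]
tool_rot: [0.006, 0.134, 0.991, -0.001]
contact_force: [1.1, 0.2, 1.3]
time: 13.6
tool_pos: [0.5143, -0.0556, 0.2504]
tool_rot: [0.003, 0.134, 0.991, -0.0]
contact_force: [0.5, 0.0, -0.9]
t 13.6 tcp [ 0.5143 -0.0556  0.2504] yang 74.61 w 0.802 F [ 0.5  0.  -0.9] -> shift [-0.8    0.005 -0.075] roll 0.0001
exp [345.49190838 247.83445974]
([345.0, 247.71], 7) [ 0.60554607 -0.08075063  0.052     ]
wrist exp dot [318.06770032 255.01569967] knobtop exp [318.26322733 324.46951456]
```

View pics/m5.png

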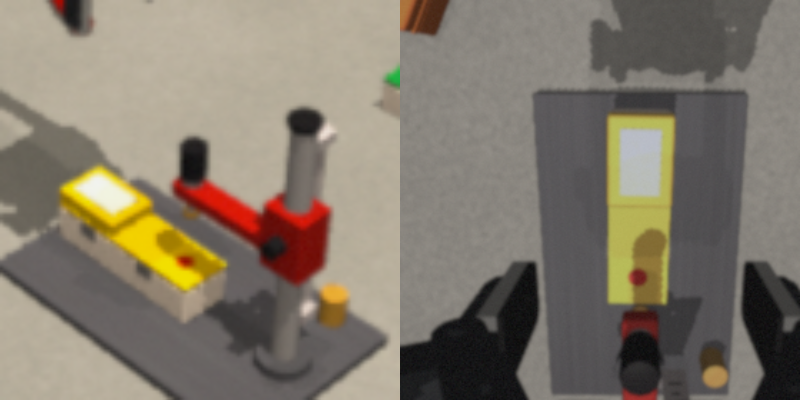

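The kit stands flat. The side view puts its dot at (0.6055,-0.0808), and in the wrist view the dot and knob agree with prediction to about 1–2 mm. The foot is above and free. Next I push the knob's top down with closed fingers. The target is knob top z = 0.012+0.035+0.072 = 0.119.

```bash

python3 -m pendant '[[0,[-0.3,0,0],0],[0,[-0.6,0,0],0],[0,[-0.8,0,0],0],[0,[-0.8,0,0.1],0],[0,[-0.8,0,0.3],0],[0,[-0.8,0,0.5],0],[0,[-0.8,0,0.5],0],[0,[-0.8,0,0.5],0]]'
python3 -m pendant '[[0,[0,0,0.04],0],[0,[0,0,0.08],0],[0,[0,0,0.12],0],[0,[0,0,0.16],0],[0,[0,0,0.2],0],[0,[0,0,0.2],0]]'|sed -n '1,4p'
python3 go.py 0.607 -0.0805 0.119 74.6
```

```text
time: 14.5
tool_pos: [0.6038, -0.0803, 0.1847]
tool_rot: [-0.002, 0.134, 0.991, 0.0]
contact_force: [0.4, -0.8, 0.1]
gripper_width: -0.0
grasp_force: 0.0
time: 15.1
tool_pos: [0.6055, -0.0808, 0.1624]
tool_rot: [0.0, 0.134, 0.991, 0.0]
contact_force: [1.1, -0.4, 1.4]
t 15.1 tcp [ 0.6055 -0.0808  0.1624] yang 74.61 w -0.002 F [ 1.1 -0.4  1.4] -> shift [-0.011  0.006  0.361] roll 0.0
```

```bash

python3 -m pendant '[[0,[0,0,0.04],0],[0,[0,0,0.08],0],[0,[0,0,0.11],0]]'|sed -n '1,4p'
python3 -m pendant '[[0,[0,0,0.03],0],[0,[0,0,0.06],0],[0,[0,0,0.09],0],[0,[0,0,0.09],0]]'|sed -n '1,4p'
python3 go.py 0.607 -0.0805 0.119 74.6
python3 - <<'E'
from h import *
f=frame("side")
k=np.array([.607,-.0805,0]);z=manip.state()["tool_pos"][2]
print("exp knob top",proj(f,k+[0,0,z]),"bottom",proj(f,k+[0,0,z-.032]),"foot",proj(f,k+[0,0,z-.072]))
cv2.imwrite("pics/m6.png",cv2.resize(f["img"][190:270,305:385],(560,560),interpolation=cv2.INTER_CUBIC)[:,:,::-1])
E
```

```text
time: 15.4
tool_pos: [0.6056, -0.0808, 0.1493]
tool_rot: [0.0, 0.134, 0.991, -0.0]
contact_force: [0.5, -0.3, 3.0]
time: 15.8
tool_pos: [0.6051, -0.0808, 0.138]
tool_rot: [-0.0, 0.134, 0.991, 0.0]
contact_force: [-0.1, -0.3, -0.6]
t 15.8 tcp [ 0.6051 -0.0808  0.138 ] yang 74.6 w 0.002 F [-0.1 -0.3 -0.6] -> shift [-0.015  0.006  0.158] roll 0.0
exp knob top [346.65312458 224.02110856] bottom [346.21147341 233.07815958] foot [345.67546652 244.07018706]
```

View pics/m6.png

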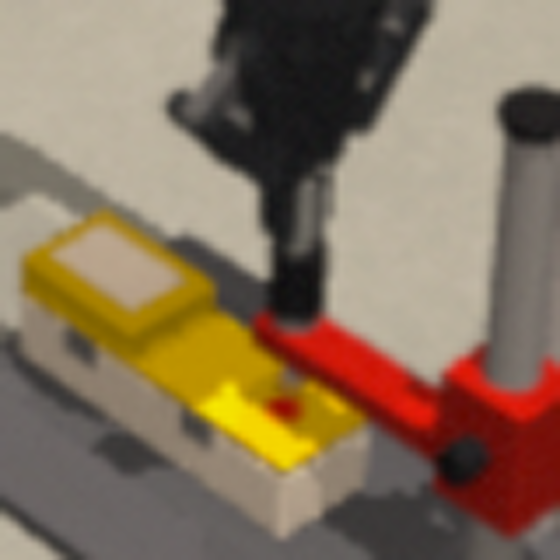

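The fingertips are on the knob, knob base at row 235.4 as expected. The foot's stem is above the dot at about (345,246). I continue slowly.

```bash

python3 -m pendant '[[0,[0,0,0.03],0],[0,[0,0,0.06],0],[0,[0,0,0.09],0],[0,[0,0,0.11],0],[0,[0,0,0.125],0],[0,[0,0,0.14],0],[0,[0,0,0.14],0],[0,[0,0,0.14],0]]'|sed -n '1,4p'
python3 go.py 0.607 -0.0805 0.119 74.6
```

```text
time: 16.65
tool_pos: [0.6057, -0.0808, 0.1217]
tool_rot: [0.0, 0.134, 0.991, -0.0]
contact_force: [-0.8, -0.3, 0.0]
t 16.65 tcp [ 0.6057 -0.0808  0.1217] yang 74.6 w -0.001 F [-0.8 -0.3  0. ] -> shift [-0.01   0.006  0.023] roll 0.0
```

```bash

python3 -m pendant '[[0,[0,0,0.01],0],[0,[0,0,0.02],0],[0,[0,0,0.022],0],[0,[0,0,0.022],0],[0,[0,0,0.022],0]]'|sed -n '1,4p'
python3 go.py 0.607 -0.0805 0.119 74.6
python3 -m pendant '[[0,[0,0,-0.1],0],[0,[0,0,-0.4],0],[0,[0,0,-0.8],0],[0,[0,0,-0.8],0],[0,[0,0,-0.8],0]]'|sed -n '1,4p'
python3 -m pendant '[[0,[0.4,0,-0.2],0],[0,[0.8,0,-0.4],0],[0,[1,0,-0.4],0],[0,[1,0,-0.4],0],[0,[1,0,-0.4],0]]'|sed -n '1,4p'
python3 - <<'E'
from h import *
f=frame("side");k=np.array([.607,-.0805,0])
print("exp knob top",proj(f,k+[0,0,.119]),"bottom",proj(f,k+[0,0,.087]))
m=blobs(f,(0,0,0),(180,255,60),(335,215,360,246),10);ys,xs=np.nonzero(m[0][2]);print(m[0][:2],ys.min(),ys.max(),xs.min(),xs.max())
# expected extents/centroid of the knob cylinder at heights
th=np.linspace(0,6.28,60)
for z in(.115,.119,.123):
    P=[proj(f,[.607+.012*np.cos(a),-.0805+.012*np.sin(a),zz]) for a in th for zz in(z,z-.032)]
    h=cv2.convexHull(np.array(P,np.float32));M=cv2.moments(h);print(z,h[:,0,1].min(),h[:,0,1].max(),M["m10"]/M["m00"],M["m01"]/M["m00"])
cv2.imwrite("pics/m7.png",cv2.resize(f["img"][200:270,310:380],(560,560),interpolation=cv2.INTER_CUBIC)[:,:,::-1])
E
```

```text
time: 17.15
tool_pos: [0.6057, -0.0809, 0.1199]
tool_rot: [0.0, 0.134, 0.991, -0.0]
contact_force: [-0.9, 0.5, 4.3]
t 17.15 tcp [ 0.6057 -0.0809  0.1199] yang 74.61 w -0.002 F [-0.9  0.5  4.3] -> shift [-0.009  0.006  0.007] roll 0.0
time: 17.65
tool_pos: [0.6066, -0.0811, 0.2179]
tool_rot: [0.002, 0.134, 0.991, -0.0]
contact_force: [-0.5, -0.8, -0.2]
time: 18.15
tool_pos: [0.4892, -0.0488, 0.2622]
tool_rot: [-0.001, 0.134, 0.991, 0.0]
contact_force: [0.6, -0.9, 0.1]
exp knob top [346.38946045 229.42813488] bottom [345.95466597 238.34457404]
([346.61, 234.34], 85) 229 240 343 350
0.115 227.85301 242.20367 346.11908460442186 235.0086954290108
0.119 226.72874 241.10257 346.17334932352736 233.89593376077408
0.123 225.60078 239.99786 346.22779981142793 232.77951992080838
```

View pics/m7.png

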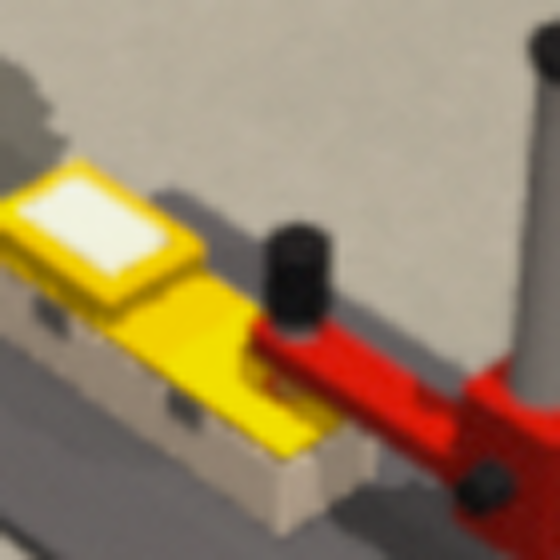

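The gauge stands on the dot. By touch the foot is pushed in about 4 mm; the side camera (knob centroid row 234.3) suggests 5–6 mm. Both are within the band, the kit is flat and the robot is clear, so I hand in.

```bash
python3 -c "
from plant import manip
print(manip.job_done())"
```

```text
the job is handed in; nothing more can be done
None
```

I handed the job in at about 18 s: the yellow-lid kit lies flat on the gauge's plate with the foot standing on its red dot, pushed in about 4–6 mm by touch and camera, and the arm is clear; the hand-in gave no verdict.

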